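# Put pegs and pod away and close the canisters

## Task

Tidy the laundry counter: put both clothes pegs into the open square canister and the coffee pod into the open round canister, then close each canister with its own lid (square on square, round on round), seated flat on the rim all round so that damp stays out. Leave the two canisters standing where they are, and leave the mandarin and the keys alone.

Things in the scene. Friction and masses are not known exactly. Their poses are not given: they have to be found in the camera images.
- square_canister: loose white ceramic canister, 0.8 kg, square with rounded corners, open at the top: 108 x 108 mm outside, 96 mm high, mouth 96 x 96 mm, floor 6 mm thick. Origin: centre of its underside, z up, x and y along its sides. It takes the two pegs and the square lid.
- round_canister: loose white ceramic canister, 0.8 kg, round, open at the top: 112 mm across, 96 mm high, mouth 102 mm across, floor 6 mm thick. Origin: centre of its underside, z up. It takes the coffee pod and the round lid. (The taller one behind, 150 mm high, is fixed and already closed: leave it.)
- square_lid: loose wooden lid, about 0.15 kg, lying plug down. Origin: centre of the plug's underside, z up. Plug z 0-12 mm, square, widening from 72 to 88 mm; flange z 12-22 mm, 108 x 108 mm, sides along x and y; handle z 22-50 mm, a bar 50 mm along x, 16 mm thick along y. Seated, its origin is 84 mm above the canister's underside; it fits at any quarter turn.
- round_lid: loose wooden lid, about 0.14 kg, lying plug down. Origin: centre of the plug's underside, z up. Plug z 0-12 mm, round, widening from 78 to 94 mm; flange z 12-22 mm, 112 mm across; knob z 22-50 mm, round, about 29 mm across. Seated, the flange lies on the rim and its origin is 84 mm above the canister's underside.
- peg_1: small green plastic clothes peg lying flat on the worktop, 15 mm wide (its x), 72 mm long (its y), 12 mm high. Origin: centre of its underside. The same as peg_2.
- peg_2: small green plastic clothes peg lying flat on the worktop, 15 mm wide (its x), 72 mm long (its y), 12 mm high. Origin: centre of its underside. The same as peg_1.
- coffee_pod: coffee capsule standing on its narrow end, a tapered cup with a rim 37 mm across at the top, 29 mm high. Origin: centre of its underside.
- mandarin: bystander: orange mandarin, 58 mm across, 53 mm high, loose. Origin: centre of its underside. Not to be moved.
- keys: bystander: bunch of keys with a red fob lying flat, 84 x 118 mm, 8 mm high (long side along its y), loose. Origin: centre of its underside. Not to be moved.
Things that resemble listed ones, but are neither listed nor needed, are in the scene too. What is shaped like the peg_1 but white is not meant.

How it is judged:
At the end, for the whole second after the job is handed in: Both pegs in the square canister, the pod in the round one; each closed by its own lid, flat on the rim, within 10 mm of centre (square lid turned within 8 degrees); canisters upright and within 40 mm of their start, mandarin and keys within 30 mm of theirs; all released and at rest (horizontal distance between each of peg_1, peg_2 and square_canister below 0.052 m and z of peg_1 in the frame of square_canister between 0 and 0.082 m and linear speed of each of peg_1, peg_2, coffee_pod, square_lid, round_lid below 0.03 m/s and z of peg_2 in the frame of square_canister between 0 and 0.082 m and horizontal distance between coffee_pod and round_canister below 0.052 m and z of coffee_pod in the frame of round_canister between 0 and 0.082 m and horizontal distance between square_lid and square_canister below 0.01 m and z of square_lid in the frame of square_canister between 0.079 and 0.088 m and angle between the z axis of square_lid and the z axis of square_canister, either way round below 0.06 rad and horizontal distance between round_lid and round_canister below 0.01 m and z of round_lid in the frame of round_canister between 0.079 and 0.088 m and angle between the z axis of round_lid and the z axis of round_canister, either way round below 0.06 rad and angle between each of square_canister, round_canister's own z axis and vertical below 0.06 rad and distance of each of square_canister, round_canister from where it was at the start of the episode below 0.04 m and distance of each of mandarin, keys from where it was at the start of the episode below 0.03 m and (angle between the x axis of square_lid and the x axis of square_canister, either way round below 0.15 rad or angle between the x axis of square_lid and the y axis of square_canister, either way round below 0.15 rad)); the robot touches nothing.
It fails at once if a canister is tipped over (angle between any of square_canister, round_canister's own z axis and vertical above 0.3 rad).
It fails at once if the mandarin is pushed away (distance of mandarin from where it was at the start of the episode above 0.03 m).
It fails at once if the keys are pushed away (distance of keys from where it was at the start of the episode above 0.03 m).
It also fails if it takes over 115 s, if anything falls off the work surface, if the arm or the gripper's body presses on something with over 40 N, if the wrist force passes 120 N, or if a joint passes its speed limit or range.

## Robot

A 6-joint arm with a two-finger parallel gripper is mounted at the origin on a cart in front of the work surface, level with it; the furniture and walls round the work are solid. World frame = base frame: x ahead of the robot, y to its left, z up, the work surface at z = 0. Lengths are in m, angles in rad, forces in N, time in s.
With the tool pointing down it reaches from about 0.35 to 0.975 m from the base axis. Payload 4.9 kg.
Tool frame: the origin (TCP) lies on the centre line of the jaws, within the pads' length; the fingertips stand manip.tip_reach ahead of it and the grasp point (between the pads) is the TCP (manip.tip_reach is the distance from the TCP to the fingertips, in m); z points along the fingers, y is the line along which they close (so a half turn about z gives the same grasp; the last joint's range is limited). The gripper opens to 85 mm and grips with 20 to 120 N. Pads are 22 mm wide; open, the fingers measure 114 mm over their backs; the gripper's body (76 mm by 85 mm) begins 54 mm behind the grasp point. The pads swing forward as they close: fully open they stand 13 mm farther back than shut.
Start: joints at [-0.119, 0.053, 1.613, -0, 1.476, -0.119], TCP at [0.625, 0, 0.25] pointing down, gripper open.
Joint ranges: [-3.01, 3.01], [-1.01, 2.22], [0.06, 2.58], [-1.02, 4.17], [0.09, 2.62], [-3.14, 3.14]. Speed limits (rad/s): [2.57, 2.57, 3.14, 3.14, 3.14, 3.14].

## Interface

Orientations are given as a unit quaternion [w, x, y, z].
In Python, from plant import manip gives the robot as it stands. The module is installed in compiled form; this text tells all that it offers.
- The arm moves only by the tool move_arm, never from a script. Its argument "rows" is a list of rows, each a list of 7 numbers: the shift along the tool's x, y, z in cm, then the turn, a rotation vector about the tool's x, y, z in degrees, then the opening, from -1 (shut) to 1 (fully open). In form: [[tx, ty, tz, ax, ay, az, jaw], ...]. A call has 1 to 20 rows; each row shifts and turns the commanded pose from where the row before left it, along the tool's axes as they then stand; what a row does not reach is not made up. A row lasts 1/12 s, in which the tool goes at most 41.7 mm and 7.16 degrees, less where a joint would pass 70% of its speed; a pose out of reach is approached as far as the arm can. A call is refused whole if a number of a shift passes 4.17 or a number of a turn 7.16, either way. A call with a gripper value outside its range is refused whole. The fingers move at their own pace and stop on an object; the grip force is fixed at half the most. Time passes only in rows, so rows that do not move let the fingers close. It gives the time, the measured TCP pose, the force, the opening and the grip force at its end, in the units of the state.
- manip.state(): the state, without advancing time (a new reading comes with each control period).
- manip.grab_frame(name): name is "scene" or "side" or "wrist"; returns a dict with "img" (480x640x3 uint8, blue, green, red), "mtx" (3x3 intrinsics, pixels), "R" (3x3) and "t" (3): a world point X has camera coordinates R X + t. Camera axes: x right, y down, z forward; pixel columns grow to the right and rows downward; lengths in m; the calibration is good to about 2 mm. A picture is of the moment at which its call begins. There is no depth.
- manip.job_done(): hands the job in; it is judged then, once.
The state is a dict: "time": time; "joint_pos": joint angles; "joint_vel": joint speeds; "joint_efforts": joint torques, N m; "tool_pos": TCP position; "tool_rot": TCP orientation; "contact_force": force on the tool from outside, world axes, zero at the start; "ft_torque": the same for the moment, N m; "gripper_width": opening from 0.0 (shut) to 1.0 (fully open); "grasp_force": force on a finger pad.
Only numpy, scipy, OpenCV 4.12 (cv2) and the standard library are available. Lean on these libraries where they do the work, as an engineer would, in place of code of your own. Each camera call takes 0.05 s, during which the arm holds its last target. There are 200 camera calls.

## Working session

There is one attempt and no reset: what is moved stays moved. The work goes in short steps, Python scripts to look and compute and a tool call to move; the robot and the scene stay as the last step left them, time stands still between calls to the robot, and variables do not carry over. Pictures are saved under pics/ and viewed, at most 15 in all, crops included, and the job is handed in when it is done.

Besides the shell and the picture viewer there is one more tool, called after "Call:" as name([rows], argument=value, ...), one row to a line, values as JSON. move_arm: Moves the arm, as the interface text tells. Its arguments: {"type":"object","properties":{"rows":{"type":"array","items":{"type":"array","items":{"type":"number"}}}},"required":["rows"]}

```bash
mkdir -p pics
python3 - <<'E'
from plant import manip
import cv2
s=manip.state();print(s);print(manip.tip_reach)
for n in("scene","side","wrist"):
    f=manip.grab_frame(n);cv2.imwrite(f"pics/{n}0.png",f["img"]);print(n,f["mtx"].tolist(),f["R"].round(4).tolist(),f["t"].round(4).tolist())
E
```

```text
{'time': 0.0, 'joint_pos': array([-1.19012922e-01,  5.33756137e-02,  1.61430999e+00,  1.20687068e-05,
        1.47597992e+00, -1.18997286e-01]), 'joint_vel': array([-1.15499664e-03,  1.12871990e-03, -1.56932886e-03,  1.77497486e-03,
       -1.99809066e-03,  9.39926245e-05]), 'joint_efforts': array([ 2.70554956e-04, -3.93670499e+01, -3.70175600e+01, -1.62778279e-04,
        6.93513779e-03, -6.06393527e-06]), 'tool_pos': array([6.24414967e-01, 6.54490999e-05, 2.49041793e-01]), 'tool_rot': array([-8.18408563e-04,  7.07112338e-01,  7.07100465e-01, -6.35954974e-04]), 'contact_force': array([-0.45138348, -0.12763252, -0.22763179]), 'ft_torque': array([ 0.00429004,  0.01449145, -0.00024867]), 'grasp_force': 0.0, 'gripper_width': 0.9985087050937758}
0.019
scene [[472.3534283426999, 0.0, 318.36937521282687], [0.0, 472.3534283426999, 232.00413054504827], [0.0, 0.0, 1.0]] [[0.7557, -0.6544, 0.0265], [-0.324, -0.4087, -0.8532], [0.5692, 0.6362, -0.5209]] [-0.4209, 0.1512, 0.6986]
side [[468.1281909543349, 0.0, 313.1443651222062], [0.0, 468.1281909543349, 242.63289081052898], [0.0, 0.0, 1.0]] [[-0.8688, -0.495, -0.0089], [-0.3155, 0.5674, -0.7606], [0.3816, -0.658, -0.6492]] [0.3629, 0.2424, 0.6743]
wrist [[426.675691941348, 0.0, 318.6073436989973], [0.0, 426.675691941348, 234.77421409865778], [0.0, 0.0, 1.0]] [[1.0, -0.0002, -0.0016], [0.0003, -0.9556, 0.2947], [-0.0016, -0.2947, -0.9556]] [-0.6242, -0.038, 0.3784]
```

View pictures.

View pics/scene0.png

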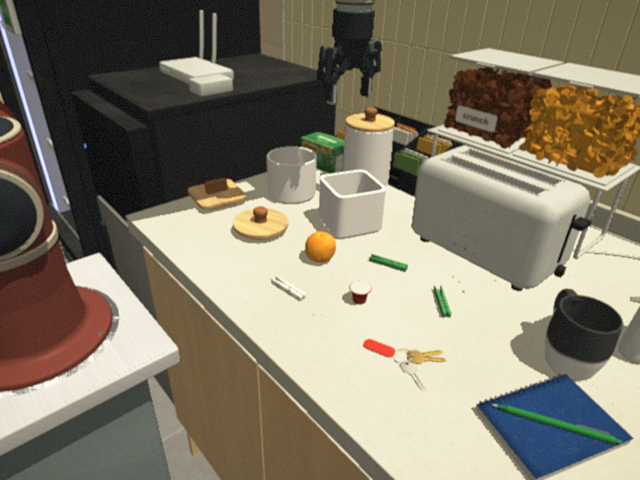

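View pics/side0.png

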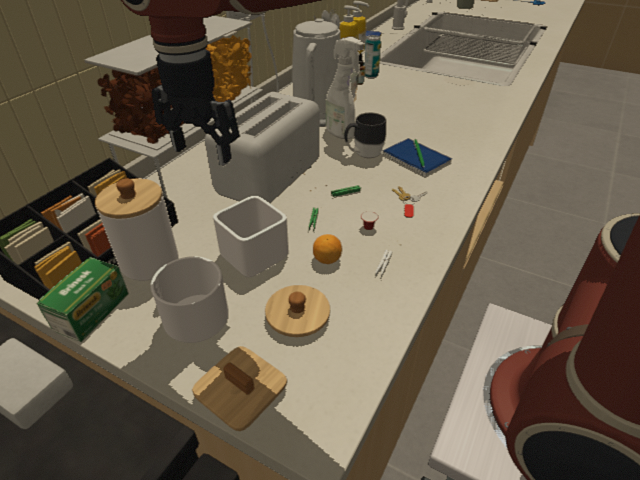

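View pics/wrist0.png

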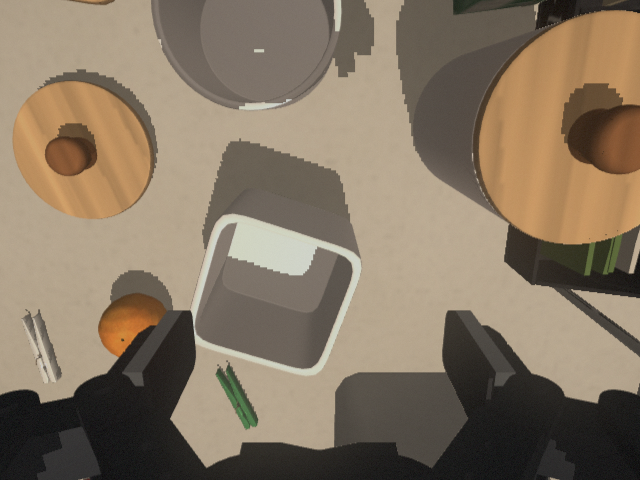

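Scene view candidates: green pegs (388,262) and (443,301), both wanted; the white peg (289,288) and the green pen on the notebook (555,424) are decoys. Pod (360,291). Open square canister (352,203), open round canister (291,175); the closed tall one (368,140) stays. Square lid (217,193), round lid (261,222). Mandarin (320,247) and keys (405,360) stay. The side view shows the same things: pegs (345,190) and (313,218), pod (369,221), lids (240,385) and (297,310). The wrist view shows one peg at (237,395).

```bash
cat > h.py <<'E'
from plant import manip
import cv2, numpy as np
from scipy.spatial.transform import Rotation as Ro
def cast(f,px,z):
    px=np.atleast_2d(np.asarray(px,float)); C=-f["R"].T@f["t"]
    d=(f["R"].T@np.linalg.inv(f["mtx"])@np.c_[px,np.ones(len(px))].T).T
    return C+d*((z-C[2])/d[:,2])[:,None]
def blobs(f,lo,hi,amin=40):
    m=cv2.inRange(cv2.cvtColor(f["img"],cv2.COLOR_BGR2HSV),np.array(lo),np.array(hi))
    m=cv2.morphologyEx(m,cv2.MORPH_CLOSE,np.ones((5,5)))
    cs,_=cv2.findContours(m,cv2.RETR_EXTERNAL,cv2.CHAIN_APPROX_NONE)
    return [c[:,0,:] for c in cs if cv2.contourArea(c)>amin]
def rect(f,c,z):
    P=cast(f,c,z)[:,:2]; (ce,wh,_)=r=cv2.minAreaRect((P*1000).astype(np.float32))
    b=cv2.boxPoints(r); e=[b[1]-b[0],b[2]-b[1]]; l=max(e,key=np.linalg.norm)
    return np.round(ce,1),np.round(sorted(wh),1),round(float(np.degrees(np.arctan2(l[1],l[0]))%180),1)
def tool():
    s=manip.state(); M=Ro.from_quat(np.roll(s["tool_rot"],-1)).as_matrix()
    return s,M
GREEN=((45,90,30),(85,255,255)); ORANGE=((8,150,90),(20,255,255)); RED=((0,150,60),(6,255,255)); WOOD=((10,50,70),(24,170,255));
E
python3 - <<'E'
from h import *
for n in("scene","side","wrist"):
    f=manip.grab_frame(n)
    print(n)
    for nm,k,z in(("green",GREEN,.008),("red",RED,.015),("orange",ORANGE,.026),("wood",WOOD,.022)):
        for c in blobs(f,*k):
            if cv2.contourArea(c)<20000: print(nm,c.mean(0).round(),cv2.contourArea(c),rect(f,c,z))
E
python3 - <<'E'
import cv2
a=cv2.imread('pics/scene0.png')[235:325,270:470]
cv2.imwrite('pics/crop1.png',cv2.resize(a,None,fx=4,fy=4))
E
```

```text
scene
green [559. 424.] 783.5 (array([ 446.5, -576.5]), array([ 12.4, 141.5]), 118.5)
green [442. 301.] 197.5 (array([ 528.3, -342.9]), array([14.7, 74.1]), 49.5)
green [388. 262.] 194.0 (array([ 541.9, -211.8]), array([20.8, 69.5]), 112.8)
green [405. 162.] 174.5 (array([931.1,  79.8]), array([ 55.2, 134.4]), 70.1)
green [323. 149.] 735.0 (array([807.9, 285.9]), array([129.9, 303.3]), 42.8)
green [ 4. 12.] 84.0 (array([ 746. , 3869.1]), array([  39.9, 1566.2]), 80.1)
red [379. 348.] 256.5 (array([ 364.4, -353. ]), array([19.1, 44.9]), 109.7)
red [359. 298.] 71.5 (array([ 419.7, -256.3]), array([20.3, 21.4]), 35.9)
red [ 45. 319.] 9942.0 (array([43.7, 46.8]), array([145.2, 345.5]), 78.8)
red [ 47. 226.] 81.5 (array([100.5, 293.5]), array([14.2, 96.7]), 69.2)
red [ 20. 159.] 893.0 (array([133.4, 704.2]), array([ 70.8, 451.3]), 81.9)
red [  5. 111.] 60.0 (array([ 196.5, 1149.9]), array([ 26.9, 187.8]), 90.3)
orange [424. 358.] 141.5 (array([ 388. , -414.6]), array([20.5, 46.5]), 117.1)
orange [ 47. 332.] 74.5 (array([ 14.4, -40.3]), array([10.6, 31.7]), 86.1)
orange [320. 246.] 673.5 (
[... 3147 characters left out ...]

wood [595. 395.] 1199.5 (array([-22.5, -41.8]), array([ 60.6, 157.7]), 127.3)
wood [106. 285.] 42.5 (array([757.5, 157.6]), array([14.6, 20.3]), 71.8)
wood [ 55. 252.] 125.0 (array([918.8, 147.1]), array([35.6, 71.5]), 65.4)
wood [ 29. 241.] 1087.5 (array([990.5, 147.8]), array([ 90.6, 100.7]), 168.8)
wood [268. 120.] 365.0 (array([ 868.2, -546.3]), array([ 49.7, 253.1]), 88.3)
wrist
green [235. 397.] 481.5 (array([ 541.2, -212.9]), array([12.6, 69.5]), 112.5)
orange [129. 321.] 2348.0 (array([ 451.2, -113.5]), array([38.7, 71.5]), 41.0)
orange [ 65. 156.] 1016.0 (array([420.6,  33.6]), array([28.6, 30.1]), 169.3)
orange [621. 142.] 2139.5 (array([862.6,  44.2]), array([33.6, 49.2]), 102.5)
```

View pics/crop1.png

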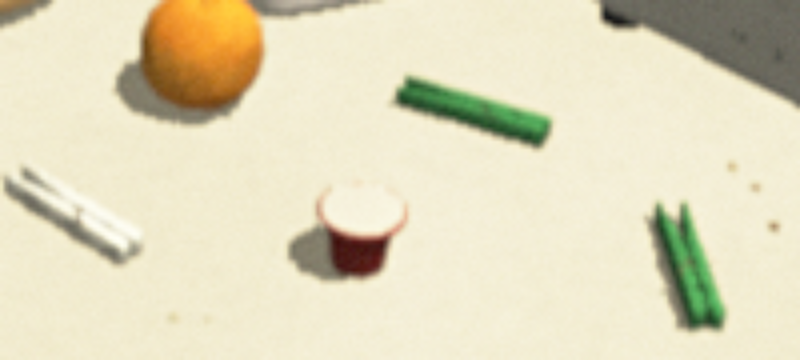

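The close crop confirms it: both green pegs (crop (473,110) and (690,265)) are pegs, the white one at (73,215) is the decoy, and the pod's rim is centred near crop (362,210), i.e. pixel (360.5,287.5).

Run:
```python
from h import *
F={n:manip.grab_frame(n) for n in("scene","side","wrist")}
print("pod rim scene",cast(F["scene"],(360.5,287.5),.029).round(4))
for n in F:
    f=F[n]
    for nm,k,z in(("wood",((8,85,100),(22,255,255)),.022),("white",((0,0,205),(180,25,255)),.096),("podtop",((0,0,200),(180,40,255)),.029)):
        for c in blobs(f,*k,60):
            R=rect(f,c,z)
            if 300<R[0][0]<800 and -420<R[0][1]<420 and R[1][1]<170: print(n,nm,c.mean(0).round(),cv2.contourArea(c),R)
s=F["side"]; sc=F["scene"]
print("round can side rim l/r/t/b",cast(s,[(152,298),(227,290),(188,257),(190,312)],.096).round(3).tolist())
print("round can scene rim",cast(sc,[(267,160),(316,160),(291,148),(291,172)],.096).round(3).tolist())
print("sqlid side corners",cast(s,[(240,347),(287,381),(240,425),(193,389)],.022).round(3).tolist())
```

```text
pod rim scene [[ 0.4289 -0.2513  0.029 ]]
scene wood [426. 356.] 339.5 (array([ 396.7, -410.4]), array([24. , 51.5]), 140.6)
scene wood [320. 246.] 751.5 (array([ 466.3, -108.2]), array([ 56.6, 106.9]), 47.4)
scene wood [260. 223.] 1337.5 (array([428.5,  31.1]), array([116.2, 119.8]), 96.5)
scene wood [217. 194.] 903.5 (array([426.5, 196.4]), array([110.9, 125.3]), 78.9)
scene white [361. 287.] 90.0 (array([ 364.8, -308.2]), array([21.2, 24.8]), 150.2)
scene white [353. 183.] 1178.5 (array([594. , -58.3]), array([108.8, 110.1]), 71.7)
side wood [239. 386.] 4178.5 (array([426.6, 205.2]), array([107.5, 109.4]), 79.6)
side wood [297. 309.] 2466.0 (array([427.9,  37.3]), array([109.4, 110.3]), 119.2)
side wood [327. 247.] 490.0 (array([ 460.7, -131.3]), array([55.2, 72.1]), 119.7)
side wood [401. 193.] 106.0 (array([ 402.3, -372.4]), array([29.1, 51.5]), 145.8)
wrist wood [128. 321.] 2292.5 (array([ 448.6, -115. ]), array([42.2, 73.5]), 40.4)
wrist wood [ 82. 149.] 14839.5 (array([432.5,  36.7]), array([110.9, 111.3]), 29.5)
wrist wood [91.  1.] 88.5 (array([457.6, 146.2]), array([ 2.6, 
[... 153 characters left out ...]
rray([ 2.3, 25.6]), 3.5)
wrist podtop [ 40. 352.] 282.0 (array([ 368.1, -146.8]), array([ 9.7, 56.6]), 96.8)
wrist podtop [271. 293.] 5319.0 (array([582.8, -90.5]), array([131.3, 131.4]), 161.3)
wrist podtop [259. 105.] 114.5 (array([579.4,  73.4]), array([ 4.2, 32. ]), 5.2)
wrist podtop [336.  15.] 106.0 (array([638. , 136.2]), array([ 3.6, 19.7]), 90.6)
round can side rim l/r/t/b [[0.597, 0.183, 0.096], [0.507, 0.113, 0.096], [0.612, 0.084, 0.096], [0.527, 0.176, 0.096]]
round can scene rim [[0.525, 0.14, 0.096], [0.611, 0.074, 0.096], [0.611, 0.164, 0.096], [0.528, 0.057, 0.096]]
sqlid side corners [[0.464, 0.15, 0.022], [0.367, 0.166, 0.022], [0.387, 0.256, 0.022], [0.479, 0.245, 0.022]]
```

Run:
```python
from h import *
f=manip.grab_frame("scene"); g=manip.grab_frame("side")
print("toaster base",cast(f,[(416,240),(518,287)],0.0).round(3).tolist(), "side base",cast(g,[(228,197)],0).round(3).tolist())
print("mug base",cast(f,[(550,345),(560,372)],0).round(3).tolist())
print("sq lid handle side",cast(g,[(226,366),(254,383)],.05).round(3).tolist())
```

```text
toaster base [[0.654, -0.188, 0.0], [0.674, -0.4, 0.0]] side base [[0.756, -0.194, 0.0]]
mug base [[0.58, -0.504, 0.0], [0.539, -0.539, 0.0]]
sq lid handle side [[0.447, 0.203, 0.05], [0.395, 0.206, 0.05]]
```

Call:
move_arm([
  [-3.04,-1.2,1.8,0,0,0,0],
  [-3.04,-1.2,1.8,0,0,0,0],
  [-3.04,-1.2,1.8,0,0,0,0],
  [-3.04,-1.2,1.8,0,0,0,0],
  [-3.04,-1.2,1.8,0,0,0,0],
  [-3.04,-1.2,1.8,0,0,0,0],
  [-3.04,-1.2,1.8,0,0,0,0],
  [0,0,0,0,0,-5.6,0],
  [0,0,0,0,0,-5.6,0],
  [0,0,0,0,0,-5.6,0],
  [0,0,0,0,0,-5.6,0],
  [0,0,0,0,0,0,0],
  [0,0,0,0,0,0,0],
])

```text
time: 1.63
tool_pos: [0.541, -0.2129, 0.1244]
tool_rot: [0.0, 0.557, 0.83, 0.0]
contact_force: [-0.3, 0.5, -0.2]
gripper_width: 0.503
grasp_force: 0.0
```

Call:
move_arm([
  [0,0,2.5,0,0,0,0],
  [0,0,2.5,0,0,0,0],
  [0,0,2.5,0,0,0,0],
  [0,0,1.8,0,0,0,0],
  [0,0,0.9,0,0,0,0],
  [0,0,0,0,0,0,-1],
  [0,0,0,0,0,0,-1],
  [0,0,0,0,0,0,-1],
  [0,0,0,0,0,0,-1],
  [0,0,0,0,0,0,-1],
  [0,0,0,0,0,0,-1],
])

```text
time: 2.55
tool_pos: [0.5417, -0.2132, 0.0235]
tool_rot: [0.001, 0.556, 0.831, 0.0]
contact_force: [-1.0, 0.8, 0.8]
gripper_width: 0.151
grasp_force: 60.6
```

Call:
move_arm([
  [0,0,-2.75,0,0,0,-1],
  [0,0,-2.75,0,0,0,-1],
  [0,0,-2.75,0,0,0,-1],
  [0,0,-2.75,0,0,0,-1],
  [0,0,-2.75,0,0,0,-1],
  [3.1,2.65,0,0,0,0,-1],
  [3.1,2.65,0,0,0,0,-1],
  [3.1,2.65,0,0,0,0,-1],
  [3.1,2.65,0,0,0,0,-1],
  [0,0,2.5,0,0,0,-1],
  [0,0,2.5,0,0,0,-1],
  [0,0,2.0,0,0,0,-1],
  [0,0,0,0,0,0,-1],
  [0,0,0,0,0,0,-0.2],
  [0,0,0,0,0,0,-0.2],
  [0,0,0,0,0,0,-0.2],
  [0,0,-2.3,0,0,0,-0.2],
  [0,0,-2.3,0,0,0,-0.2],
  [0,0,-2.4,0,0,0,0],
])

```text
time: 4.13
tool_pos: [0.5921, -0.0581, 0.162]
tool_rot: [0.001, 0.557, 0.831, 0.0]
contact_force: [0.6, 0.3, 0.5]
gripper_width: 0.498
grasp_force: 0.0
```

Call:
move_arm([
  [-2.96,-2.11,0,0,0,0,0],
  [-2.96,-2.11,0,0,0,0,0],
  [-2.96,-2.11,0,0,0,0,0],
  [-2.96,-2.11,0,0,0,0,0],
  [-2.96,-2.11,0,0,0,0,0],
  [-2.96,-2.11,0,0,0,0,0],
  [-2.96,-2.11,0,0,0,0,0],
  [-2.96,-2.11,0,0,0,0,0],
  [0,0,0,0,0,7.03,0],
  [0,0,0,0,0,7.03,0],
  [0,0,0,0,0,7.03,0],
  [0,0,0,0,0,7.03,0],
  [0,0,0,0,0,7.03,0],
  [0,0,0,0,0,7.03,0],
  [0,0,0,0,0,7.03,0],
  [0,0,0,0,0,7.03,0],
  [0,0,0,0,0,7.03,0],
  [0,0,0,0,0,0,0],
])

```text
time: 5.63
tool_pos: [0.5265, -0.3418, 0.1619]
tool_rot: [0.001, 0.91, 0.415, 0.001]
contact_force: [-0.8, -0.2, -0.2]
gripper_width: 0.504
grasp_force: 0.0
```

```bash
cat >> h.py <<'E'
def go(x,y,z,close=None):
    s,M=tool(); d=(M.T@(np.array([x,y,z])-s["tool_pos"]))*100
    a=np.degrees(np.arctan2(M[1,1],M[0,1])); print("pos",s["tool_pos"].round(4),"close dir",a.round(1),"shift cm",d.round(2))
    if close is not None: print("turn az",round((a-close+90)%180-90,1))
E
python3 - <<'E'
from h import *
for n in("scene","side","wrist"):
    f=manip.grab_frame(n)
    for c in blobs(f,*GREEN):
        R=rect(f,c,.008)
        if 400<R[0][0]<700 and -420<R[0][1]<100: print(n,c.mean(0).round(),R)
    cv2.imwrite(f"pics/{n}1.png",f["img"])
go(.5255,-.341,.023,-41)
E
```

```text
scene [442. 301.] (array([ 529.3, -342.1]), array([14.7, 72. ]), 48.2)
side [346. 191.] (array([ 523.3, -339.7]), array([20.9, 69.7]), 50.7)
wrist [321. 213.] (array([ 528.4, -342.4]), array([11.8, 71.3]), 49.1)
pos [ 0.5262 -0.3415  0.161 ] close dir -40.7 shift cm [-1.00e-02 -1.10e-01  1.38e+01]
turn az 0.3
```

Call:
move_arm([
  [0,0.2,3.0,0,0,0,0],
  [0,0,3.0,0,0,0,0],
  [0,0,3.0,0,0,0,0],
  [0,0,3.0,0,0,0,0],
  [0,0,1.3,0,0,0,0],
  [0,0,0.5,0,0,0,0],
  [0,0,0,0,0,0,-1],
  [0,0,0,0,0,0,-1],
  [0,0,0,0,0,0,-1],
  [0,0,0,0,0,0,-1],
  [0,0,0,0,0,0,-1],
  [0,0,0,0,0,0,-1],
  [0,0,-3.0,0,0,0,-1],
  [0,0,-3.0,0,0,0,-1],
  [0,0,-3.0,0,0,0,-1],
  [0,0,-3.0,0,0,0,-1],
  [0,0,-1.8,0,0,0,-1],
])

```text
time: 7.2
tool_pos: [0.5285, -0.3432, 0.1643]
tool_rot: [0.002, 0.909, 0.416, 0.001]
contact_force: [-0.5, 0.3, 0.6]
gripper_width: 0.146
grasp_force: 59.6
```

Run:
```python
from h import *
go(.593,-.058,.16,-18.5)
```

```text
pos [ 0.5285 -0.3432  0.1643] close dir -40.9 shift cm [ 25.79 -13.79   0.35]
turn az -22.4
```

Call:
move_arm([
  [3.22,-1.72,0,0,0,0,-1],
  [3.22,-1.72,0,0,0,0,-1],
  [3.22,-1.72,0,0,0,0,-1],
  [3.22,-1.72,0,0,0,0,-1],
  [3.22,-1.72,0,0,0,0,-1],
  [3.22,-1.72,0,0,0,0,-1],
  [3.22,-1.72,0,0,0,0,-1],
  [3.22,-1.72,0,0,0,0,-1],
  [0,0,0,0,0,-5.6,-1],
  [0,0,0,0,0,-5.6,-1],
  [0,0,0,0,0,-5.6,-1],
  [0,0,0,0,0,-5.6,-1],
  [0,0,0,0,0,0,-1],
])

```text
time: 8.28
tool_pos: [0.5919, -0.0573, 0.16]
tool_rot: [0.0, 0.811, 0.585, 0.0]
contact_force: [0.2, 0.2, -0.2]
gripper_width: 0.145
grasp_force: 59.5
```

Call:
move_arm([
  [0,0,2.5,0,0,0,-1],
  [0,0,2.5,0,0,0,-1],
  [0,0,2.0,0,0,0,-1],
  [0,0,0,0,0,0,-1],
  [0,0,0,0,0,0,-0.2],
  [0,0,0,0,0,0,-0.2],
  [0,0,0,0,0,0,-0.2],
  [0,0,-3,0,0,0,-0.2],
  [0,0,-3,0,0,0,-0.2],
  [0,0,-3,0,0,0,0.2],
  [0,0,-3,0,0,0,0.2],
  [0,0,0,0,0,0,0.2],
])

```text
time: 9.28
tool_pos: [0.5963, -0.0584, 0.2204]
tool_rot: [0.006, 0.812, 0.584, 0.005]
contact_force: [1.9, -1.0, 1.8]
gripper_width: 0.604
grasp_force: 0.0
```

Run:
```python
from h import *
F=[manip.grab_frame(n)for n in("wrist","side")]
cv2.imwrite("pics/w2.png",F[0]["img"])
a=F[1]["img"][90:440,140:460];cv2.imwrite("pics/s2.png",cv2.resize(a,None,fx=1.7,fy=1.7))
go(.424,-.255,.15,0)
```

```text
pos [ 0.5936 -0.0579  0.2139] close dir -18.5 shift cm [-24.08  -9.88   6.3 ]
turn az -18.5
```

View pics/w2.png

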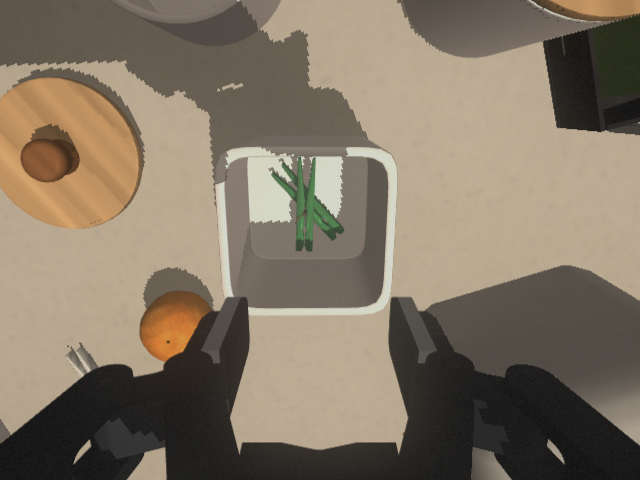

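Both pegs lie in the square canister (wrist view, around (307,210)); the canister is still upright in place. Next the pod.

Call:
move_arm([
  [-3.01,-1.23,0.8,0,0,0,0.5],
  [-3.01,-1.23,0.8,0,0,0,0.5],
  [-3.01,-1.23,0.8,0,0,0,0.5],
  [-3.01,-1.23,0.8,0,0,0,0.5],
  [-3.01,-1.23,0.8,0,0,0,0.5],
  [-3.01,-1.23,0.8,0,0,0,0.5],
  [-3.01,-1.23,0.8,0,0,0,0.5],
  [-3.01,-1.23,0.8,0,0,0,0.5],
  [0,0,0,0,0,-6.17,0.5],
  [0,0,0,0,0,-6.17,0.5],
  [0,0,0,0,0,-6.17,0.5],
  [0,0,0,0,0,0,0.5],
  [0,0,0,0,0,0,0.5],
])

```text
time: 10.47
tool_pos: [0.4218, -0.2544, 0.1449]
tool_rot: [-0.001, 0.708, 0.706, -0.0]
contact_force: [0.3, -0.4, -0.7]
gripper_width: 0.751
grasp_force: 0.0
```

Run:
```python
from h import *
f=manip.grab_frame("wrist"); cv2.imwrite("pics/w3.png",f["img"])
for k in (((0,0,190),(180,40,255)),((0,120,50),(8,255,255))):
  for c in blobs(f,*k,80):
    h=cv2.convexHull(c)[:,0]; P=cast(f,c,.029)[:,:2].astype(np.float32)
    print(c.mean(0).round(),cv2.contourArea(c),np.round(cv2.minEnclosingCircle(P)[0],4),cv2.minEnclosingCircle(P)[1])
g=manip.grab_frame("side")
for c in blobs(g,(0,0,190),(180,60,255),20):
    m=c.mean(0)
    if abs(m-[370,216]).max()<15: print("side",m,cast(g,m[None],.029))
go(.424,-.255,.025,0)
```

```text
[250. 348.] 1543.0 [ 0.3783 -0.3287] 0.02161961980164051
pos [ 0.4221 -0.2544  0.1453] close dir -0.1 shift cm [-0.07  0.2  12.03]
turn az -0.1
```

View pics/w3.png

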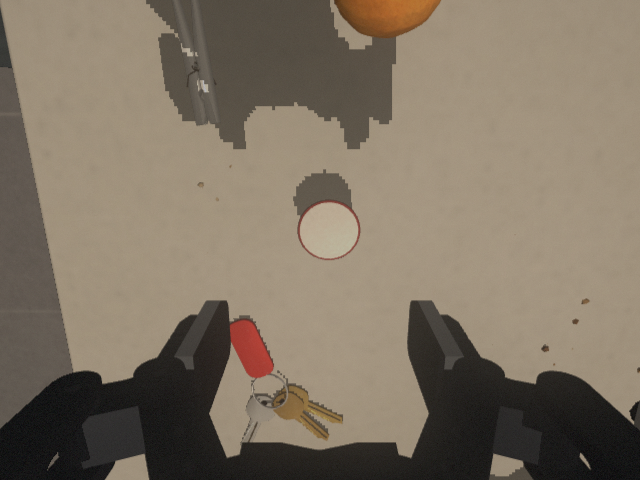

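The pod's rim is at (329,230), clear of the keys (270,385) and mandarin (388,10).

Run:
```python
from h import *
f=manip.grab_frame("wrist"); p=cast(f,[(329,230),(298,230),(360,230)],.029);print(p.round(4))
go(p[0][0],p[0][1],.025)
```

```text
[[ 0.4282 -0.2501  0.029 ]
 [ 0.4101 -0.2501  0.029 ]
 [ 0.4463 -0.2501  0.029 ]]
pos [ 0.4222 -0.2544  0.1454] close dir -0.0 shift cm [ 0.43  0.61 12.04]
```

Call:
move_arm([
  [0.43,0.61,2.5,0,0,0,0.4],
  [0,0,3,0,0,0,0.4],
  [0,0,3,0,0,0,0.4],
  [0,0,2.5,0,0,0,0.4],
  [0,0,1,0,0,0,0.4],
  [0,0,0,0,0,0,0.4],
  [0,0,0,0,0,0,-1],
  [0,0,0,0,0,0,-1],
  [0,0,0,0,0,0,-1],
  [0,0,0,0,0,0,-1],
  [0,0,0,0,0,0,-1],
  [0,0,-3,0,0,0,-1],
  [0,0,-3,0,0,0,-1],
  [0,0,-3,0,0,0,-1],
  [0,0,-3,0,0,0,-1],
  [0,0,-2,0,0,0,-1],
  [0,0,0,0,0,0,-1],
])

```text
time: 12.03
tool_pos: [0.431, -0.2525, 0.1723]
tool_rot: [0.006, 0.707, 0.707, 0.001]
contact_force: [0.6, -0.3, 0.1]
gripper_width: 0.38
grasp_force: 59.8
```

Run:
```python
from h import *
go(.565,.12,.165)
```

```text
pos [ 0.431  -0.2525  0.1723] close dir 0.0 shift cm [37.24 13.42  0.58]
```

Call:
move_arm([
  [3.39,1.22,-0.3,0,0,0,-1],
  [3.39,1.22,-0.3,0,0,0,-1],
  [3.39,1.22,-0.3,0,0,0,-1],
  [3.39,1.22,-0.3,0,0,0,-1],
  [3.39,1.22,-0.3,0,0,0,-1],
  [3.39,1.22,-0.3,0,0,0,-1],
  [3.39,1.22,-0.3,0,0,0,-1],
  [3.39,1.22,-0.3,0,0,0,-1],
  [3.39,1.22,-0.3,0,0,0,-1],
  [3.39,1.22,-0.3,0,0,0,-1],
  [3.39,1.22,-0.3,0,0,0,-1],
  [0,0,0,0,0,0,-1],
  [0,0,0,0,0,0,-1],
])

```text
time: 13.12
tool_pos: [0.5621, 0.1241, 0.198]
tool_rot: [-0.0, 0.706, 0.708, -0.001]
contact_force: [0.7, -1.4, 0.2]
gripper_width: 0.381
grasp_force: 59.8
```

Run:
```python
from h import *
f=manip.grab_frame("wrist"); cv2.imwrite("pics/w4.png",f["img"]); print(f["R"].round(4).tolist(),f["t"].round(4).tolist())
go(.565,.12,.165)
```

```text
[[1.0, 0.0036, -0.0009], [0.0037, -0.9554, 0.2953], [0.0002, -0.2953, -0.9554]] [-0.5625, 0.0935, 0.365]
pos [0.5618 0.1229 0.1978] close dir 0.1 shift cm [-0.29  0.33  3.28]
```

View pics/w4.png

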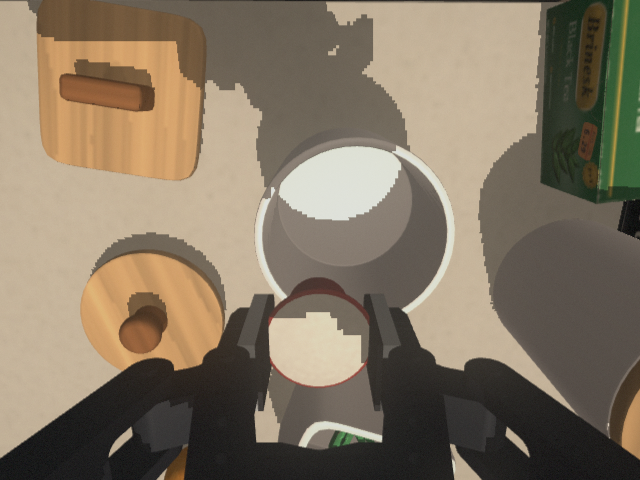

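The wrist view shows the round canister's rim: left (255,228), right (455,228), top (352,138). Square lid centred near (122,95) with its handle bar from (62,87) to (152,97); round lid near (153,310).

Run:
```python
from h import *
from scipy.optimize import least_squares
f=manip.grab_frame("wrist")
p=cast(f,[(255,228),(455,228),(352,138),(414,312),(271,290)],.096)[:,:2]
r=least_squares(lambda v:np.hypot(*(p-v[:2]).T)-v[2],[.57,.12,.056]);print(r.x.round(4),r.fun.round(4))
go(r.x[0],r.x[1],.095)
for c in blobs(f,(8,85,100),(22,255,255),500): print(c.mean(0),rect(f,c,.022))
print(cast(f,[(62,87),(152,97)],.05).round(4))
```

```text
[0.5818 0.1248 0.0557] [-0.0003 -0.0005  0.0004  0.0003  0.    ]
pos [0.5617 0.1221 0.1978] close dir 0.0 shift cm [ 0.27  2.03 10.28]
[633.58450704 425.29577465] (array([827.3, -64.5]), array([13.5, 72.8]), 102.6)
[153.12562814 311.36683417] (array([432.6,  42.8]), array([104.7, 112.1]), 0.2)
[119.62276423  84.81463415] (array([430.4, 205.3]), array([108. , 108.7]), 171.3)
[[0.4077 0.2068 0.05  ]
 [0.461  0.2011 0.05  ]]
```

Call:
move_arm([
  [0.27,2.03,0,0,0,0,-1],
  [0,0,0,0,0,0,-1],
  [0,0,3,0,0,0,-1],
  [0,0,3,0,0,0,-1],
  [0,0,3,0,0,0,-1],
  [0,0,1.8,0,0,0,-1],
  [0,0,0,0,0,0,-1],
  [0,0,0,0,0,0,0.05],
  [0,0,0,0,0,0,0.05],
  [0,0,0,0,0,0,0.05],
  [0,0,-3,0,0,0,0.05],
  [0,0,-3,0,0,0,0.05],
  [0,0,-3,0,0,0,0.05],
  [0,0,-3,0,0,0,0.05],
  [0,0,-3,0,0,0,0.05],
  [0,0,-3,0,0,0,0.05],
  [0,0,0,0,0,0,0.05],
  [0,0,0,0,0,0,0.05],
])

```text
time: 14.72
tool_pos: [0.5844, 0.1254, 0.2762]
tool_rot: [0.003, 0.707, 0.707, 0.003]
contact_force: [-0.7, -0.6, 0.7]
gripper_width: 0.522
grasp_force: 0.0
```

Run:
```python
from h import *
f=manip.grab_frame("wrist"); cv2.imwrite("pics/w5.png",f["img"])
go(.43,.04,.2)
for c in blobs(f,(8,85,100),(22,255,255),500): print(c.mean(0),rect(f,c,.022))
```

```text
pos [0.5833 0.1253 0.2733] close dir 0.0 shift cm [ -8.52 -15.36   7.26]
[156.76708075 278.81987578] (array([432.8,  38.7]), array([110.4, 112.9]), 58.3)
[593.77295492 302.57929883] (array([834.3,  -8.1]), array([139., 207.]), 102.6)
[631.44270833 116.82291667] (array([855.5, 188.3]), array([ 8.2, 75.1]), 94.8)
[130.81704782  93.56133056] (array([430.2, 204.8]), array([107.1, 108.8]), 171.3)
```

View pics/w5.png

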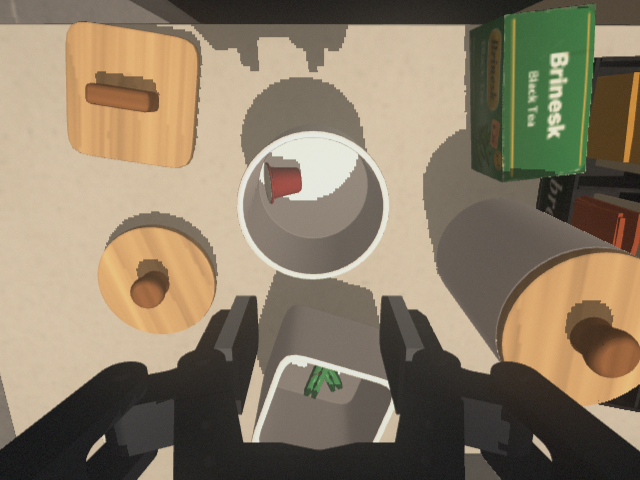

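The pod lies inside the round canister at (283,183); the rim spans left 237, right 389, top 131, bottom 277.

```bash
cat >> h.py <<'E'
from scipy.optimize import least_squares
def circ(P):
    r=least_squares(lambda v:np.hypot(*(P-v[:2]).T)-v[2],[*P.mean(0),.05],loss="soft_l1",f_scale=.001); return r.x.round(4),np.abs(r.fun).max().round(4)
E
python3 - <<'E'
from h import *
f=manip.grab_frame("wrist")
print("rim",circ(cast(f,[(237,205),(389,205),(313,131),(313,278),(259,258),(368,257),(259,152),(368,152)],.096)[:,:2]))
for c in blobs(f,(0,0,190),(180,30,255),300):
    h=cv2.convexHull(c)[:,0]; P=cast(f,h,.096)[:,:2]; print("white",c.mean(0).round(),circ(P))
    print(rect(f,c,.096))
for c in blobs(f,(8,85,100),(22,255,255),500)[:]:
    m=c.mean(0)
    if abs(m-[156,279]).max()<15: print("lid",circ(cast(f,cv2.convexHull(c)[:,0],.022)[:,:2]))
print("knob",cast(f,(147,292),.045).round(4))
for n in("side","scene"):
    g=manip.grab_frame(n)
    for c in blobs(g,(8,85,100),(22,255,255),500):
        if n=="side" and abs(c.mean(0)-[297,309]).max()<10 or n=="scene" and abs(c.mean(0)-[260,223]).max()<10:
            print(n,circ(cast(g,cv2.convexHull(c)[:,0],.017)[:,:2]))
E
```

```text
rim (array([0.5802, 0.1277, 0.055 ]), np.float64(0.0008))
white [309. 385.] (array([ 0.59  , -0.056 ,  0.0617]), np.float64(0.0104))
(array([572.6, -24.4]), array([ 61.4, 126.1]), 26.8)
white [316. 206.] (array([0.5821, 0.127 , 0.0549]), np.float64(0.0003))
(array([582. , 127.1]), array([108.8, 109.4]), 0.0)
lid (array([0.4328, 0.0383, 0.056 ]), np.float64(0.0011))
knob [[0.4307 0.0386 0.045 ]]
side (array([0.4303, 0.0333, 0.0561]), np.float64(0.0009))
scene (array([0.4335, 0.0381, 0.0597]), np.float64(0.0116))
```

Call:
move_arm([
  [-1.46,-2.5,0,0,0,0,0.4],
  [-1.46,-2.5,0,0,0,0,0.4],
  [-1.46,-2.5,0,0,0,0,0.4],
  [-1.46,-2.5,2,0,0,0,0.4],
  [-1.46,-2.5,2,0,0,0,0.4],
  [-1.46,-2.5,3,0,0,0,0.4],
  [0,0,3,0,0,0,0.4],
  [0,0,2,0,0,0,0.4],
  [0,0,0,0,0,0,0.4],
  [0,0,0,0,0,0,0.4],
])

```text
time: 15.75
tool_pos: [0.4313, 0.0377, 0.149]
tool_rot: [-0.002, 0.707, 0.707, -0.001]
contact_force: [0.0, -0.2, 1.2]
gripper_width: 0.703
grasp_force: 0.0
```

Run:
```python
from h import *
f=manip.grab_frame("wrist"); cv2.imwrite("pics/w6.png",f["img"])
for c in blobs(f,(8,85,100),(22,255,255),500): print("lid",c.mean(0).round(),circ(cast(f,cv2.convexHull(c)[:,0],.022)[:,:2]))
for c in blobs(f,(5,120,40),(15,255,125),300): print("knob",c.mean(0).round(),cv2.boundingRect(c),[np.round(a,4) for a in cv2.minEnclosingCircle(cast(f,c,.043)[:,:2].astype(np.float32))])
go(.4325,.038,.042)
```

```text
lid [361. 433.] (array([ 0.4601, -0.1181,  0.0268]), np.float64(0.0084))
lid [319. 227.] (array([0.4311, 0.0371, 0.0552]), np.float64(0.0005))
lid [357.  16.] (array([0.451 , 0.168 , 0.0259]), np.float64(0.0036))
knob [354. 428.] (315, 400, 81, 50) [array([ 0.4544, -0.0952]), np.float64(0.0276)]
knob [314. 229.] (292, 196, 53, 73) [array([0.4291, 0.0433]), np.float64(0.0214)]
knob [314.  15.] (289, 0, 50, 32) [array([0.4288, 0.1532]), np.float64(0.0135)]
knob [249.   6.] (214, 0, 71, 20) [array([0.3974, 0.1585]), np.float64(0.0169)]
pos [0.4327 0.0376 0.1509] close dir 0.0 shift cm [ 0.04 -0.02 10.89]
```

View pics/w6.png

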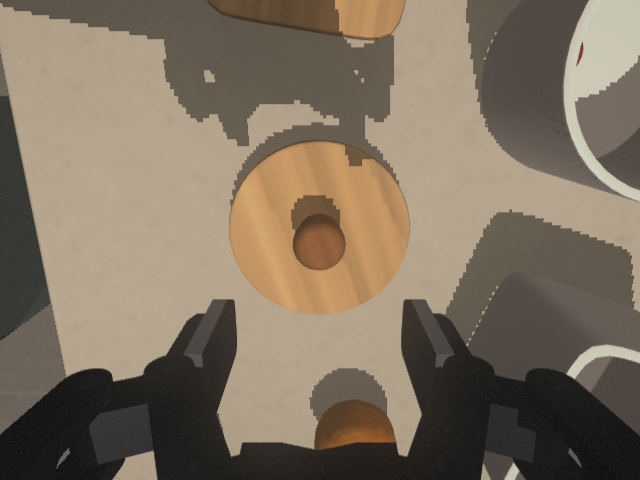

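The knob is at (319,242) on the round lid (319,227), right below the tool; the mandarin (355,425) is clear of the fingers.

Call:
move_arm([
  [0,0,3,0,0,0,0.2],
  [0,0,3,0,0,0,0.2],
  [0,0,3,0,0,0,0.2],
  [0,0,1.4,0,0,0,0.2],
  [0,0,0.5,0,0,0,0.2],
  [0,0,0,0,0,0,-1],
  [0,0,0,0,0,0,-1],
  [0,0,0,0,0,0,-1],
  [0,0,0,0,0,0,-1],
  [0,0,0,0,0,0,-1],
  [0,0,0,0,0,0,-1],
])

```text
time: 16.72
tool_pos: [0.4346, 0.0375, 0.0438]
tool_rot: [0.002, 0.707, 0.707, 0.001]
contact_force: [1.5, 0.4, 6.4]
gripper_width: 0.32
grasp_force: 60.0
```

Run:
```python
from h import *
f=manip.grab_frame("wrist")
for c in blobs(f,(8,85,100),(22,255,255),500): print("lid",c.mean(0).round(),circ(cast(f,cv2.convexHull(c)[:,0],.022)[:,:2]))
go(.582,.1265,.2)
```

```text
lid [320. 379.] (array([0.4365, 0.0073, 0.0278]), np.float64(0.0038))
lid [318. 273.] (array([0.4348, 0.038 , 0.0548]), np.float64(0.0004))
pos [0.4346 0.0375 0.0438] close dir 0.0 shift cm [  8.89  14.81 -15.55]
```

Call:
move_arm([
  [0,0,-1.5,0,0,0,-1],
  [0,0,-3,0,0,0,-1],
  [0,0,-3,0,0,0,-1],
  [0,0,-3,0,0,0,-1],
  [0,0,-3,0,0,0,-1],
  [0,0,-2,0,0,0,-1],
  [1.48,2.47,0,0,0,0,-1],
  [1.48,2.47,0,0,0,0,-1],
  [1.48,2.47,0,0,0,0,-1],
  [1.48,2.47,0,0,0,0,-1],
  [1.48,2.47,0,0,0,0,-1],
  [1.48,2.47,0,0,0,0,-1],
  [0,0,0,0,0,0,-1],
  [0,0,0,0,0,0,-1],
  [0,0,0,0,0,0,-1],
])

```text
time: 18.02
tool_pos: [0.58, 0.1263, 0.196]
tool_rot: [-0.001, 0.707, 0.707, -0.001]
contact_force: [0.2, -0.7, -2.3]
gripper_width: 0.319
grasp_force: 59.9
```

Run:
```python
from h import *
f=manip.grab_frame("wrist")
s=manip.state(); zf=s["tool_pos"][2]-.0438+.022
for c in blobs(f,(8,85,100),(22,255,255),500): print("lid",c.mean(0).round(),circ(cast(f,cv2.convexHull(c)[:,0],zf)[:,:2]))
print(s["gripper_width"])
g=manip.grab_frame("side"); a=np.hstack([g["img"][150:420,130:350],f["img"][100:370,150:510]]);cv2.imwrite("pics/s7.png",a)
go(.582,.1265,.1288)
```

```text
lid [623. 411.] (array([0.7176, 0.0831, 0.0267]), np.float64(0.0038))
lid [319. 306.] (array([0.58  , 0.1266, 0.0548]), np.float64(0.0007))
lid [92. 90.] (array([0.5079, 0.2032, 0.0323]), np.float64(0.0054))
0.3216164150361701
pos [0.5799 0.126  0.1966] close dir 0.0 shift cm [0.05 0.21 6.78]
```

View pics/s7.png

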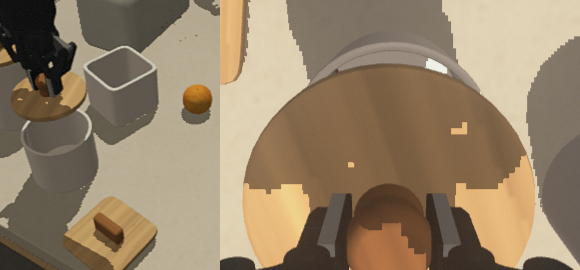

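The lid hangs level in the grip above the round canister (crop left, (48,95) over (60,150)). Lowering.

Call:
move_arm([
  [0.05,0.21,0,0,0,0,-1],
  [0,0,1.5,0,0,0,-1],
  [0,0,1.5,0,0,0,-1],
  [0,0,1.5,0,0,0,-1],
  [0,0,1,0,0,0,-1],
  [0,0,0.7,0,0,0,-1],
  [0,0,0.3,0,0,0,-1],
  [0,0,0.2,0,0,0,-1],
  [0,0,0,0,0,0,-1],
  [0,0,0,0,0,0,-1],
])

```text
time: 18.95
tool_pos: [0.5835, 0.1271, 0.1307]
tool_rot: [0.0, 0.707, 0.707, 0.001]
contact_force: [-0.0, 0.5, -1.7]
gripper_width: 0.321
grasp_force: 59.9
```

Call:
move_arm([
  [0,-0.1,0.1,0,0,0,-1],
  [0,0,0.1,0,0,0,-1],
  [0,0,0.05,0,0,0,-1],
  [0,0,0,0,0,0,-1],
])

```text
time: 19.28
tool_pos: [0.5822, 0.1271, 0.1279]
tool_rot: [0.0, 0.707, 0.707, 0.0]
contact_force: [-1.6, 0.1, 1.4]
gripper_width: 0.318
grasp_force: 60.4
```

Call:
move_arm([
  [0,0,0,0,0,0,0.1],
  [0,0,0,0,0,0,0.1],
  [0,0,0,0,0,0,0.1],
  [0,0,-1.5,0,0,0,0.1],
  [0,0,-2.5,0,0,0,0.1],
  [0,0,-3,0,0,0,0.1],
  [0,0,-3,0,0,0,0.1],
  [0,0,-3,0,0,0,0.1],
  [0,0,0,0,0,0,0.1],
  [0,0,0,0,0,0,0.1],
])

```text
time: 20.12
tool_pos: [0.5833, 0.1272, 0.2605]
tool_rot: [0.002, 0.707, 0.707, 0.002]
contact_force: [-0.7, 0.4, -1.2]
gripper_width: 0.551
grasp_force: 0.0
```

Run:
```python
from h import *
f=manip.grab_frame("wrist")
for c in blobs(f,(8,85,100),(22,255,255),500): print("lid",c.mean(0).round(),circ(cast(f,cv2.convexHull(c)[:,0],.106)[:,:2]),rect(f,c,.022))
for n in("side","scene"):
    g=manip.grab_frame(n); 
    for c in blobs(g,(8,85,100),(22,255,255),500): print(n,c.mean(0).round(),circ(cast(g,cv2.convexHull(c)[:,0],.101)[:,:2]),rect(g,c,.022))
    cv2.imwrite(f"pics/{n}8.png",g["img"])
a=cv2.resize(manip.grab_frame("side")["img"][130:430,120:360],None,fx=2,fy=2)
cv2.imwrite("pics/s8.png",np.hstack([a,cv2.resize(f["img"],(320,240))[:,:0]]) if 0 else a)
go(.43,.204,.2,82)
```

```text
lid [602. 329.] (array([0.815 , 0.0442, 0.0822]), np.float64(0.0109)) (array([832.4, -14.3]), array([119. , 216.1]), 102.6)
lid [315. 216.] (array([0.5823, 0.1265, 0.0553]), np.float64(0.0005)) (array([582.2, 103.6]), array([143.5, 143.8]), 136.3)
lid [126.  95.] (array([0.4652, 0.2046, 0.0502]), np.float64(0.0093)) (array([430.3, 204.9]), array([107. , 108.9]), 171.3)
side [239. 386.] (array([0.3872, 0.2418, 0.0566]), np.float64(0.0098)) (array([425.6, 205. ]), array([107.3, 107.9]), 81.3)
side [184. 276.] (array([0.5831, 0.1228, 0.0566]), np.float64(0.0023)) (array([650.4,  67.9]), array([125.9, 129.9]), 29.2)
side [ 53. 259.] (array([0.7971, 0.2008, 0.0326]), np.float64(0.0146)) (array([903.2, 152.4]), array([48.9, 87. ]), 95.5)
side [121. 195.] (array([ 0.8505, -0.0088,  0.083 ]), np.float64(0.0458)) (array([969.3, -60.9]), array([116. , 202.9]), 160.2)
side [483. 218.] (array([-1.2827, -0.3356,  1.4994]), np.float64(0.0187)) (array([ 218.5, -392.6]), array([ 22.7, 389. ]), 90.0)
side [219.  87.] (array([ 1.0641, -0.454 ,  0.1374]), np.float64(0.0981)) (array([1157.4, -671.3]), a
[... 311 characters left out ...]
 0.3819, -0.198 ,  0.0378]), np.float64(0.0161)) (array([ 466.4, -108.2]), array([ 56.4, 106.8]), 47.4)
scene [216. 193.] (array([0.3542, 0.0607, 0.0598]), np.float64(0.0133)) (array([427.9, 202.7]), array([111.4, 139.1]), 79.9)
scene [298. 152.] (array([0.6063, 0.1376, 0.0771]), np.float64(0.0135)) (array([715.3, 292.9]), array([159.2, 165.2]), 8.9)
scene [582. 127.] (array([ 1.4124, -0.2132,  0.3922]), np.float64(0.1551)) (array([1676.7,  -46.9]), array([ 377.6, 1034.4]), 18.8)
scene [457.  56.] (array([3.4821, 0.0285, 2.7343]), np.float64(1.4455)) (array([3662. , 1932.4]), array([2847.5, 6311.2]), 18.8)
pos [0.581  0.1269 0.255 ] close dir 0.0 shift cm [  7.72 -15.08   5.56]
turn az -82.0
```

View pics/s8.png

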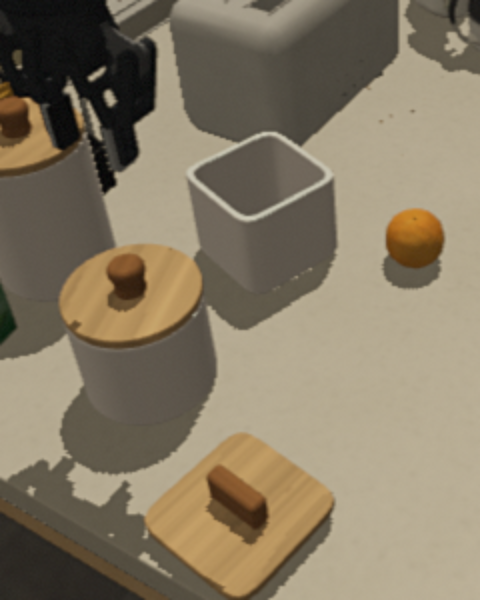

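The round lid sits flat and centred on the round canister. The square lid's handle runs along about 171°.

Call:
move_arm([
  [1.54,-3.01,0.6,0,0,0,0.3],
  [1.54,-3.01,0.6,0,0,0,0.3],
  [1.54,-3.01,0.6,0,0,0,0.3],
  [1.54,-3.01,0.6,0,0,0,0.3],
  [1.54,-3.01,0.6,0,0,0,0.3],
  [0,0,0,0,0,-6.78,0.3],
  [0,0,0,0,0,-6.78,0.3],
  [0,0,0,0,0,-6.78,0.3],
  [0,0,0,0,0,-6.78,0.3],
  [0,0,0,0,0,-6.78,0.3],
  [0,0,0,0,0,-6.78,0.3],
  [0,0,0,0,0,-6.78,0.3],
  [0,0,0,0,0,-6.78,0.3],
  [0,0,0,0,0,-6.78,0.3],
  [0,0,0,0,0,-6.78,0.3],
  [0,0,0,0,0,-6.78,0.3],
  [0,0,0,0,0,-6.78,0.3],
  [0,0,4,0,0,0,0.3],
  [0,0,0,0,0,0,0.3],
  [0,0,0,0,0,0,0.3],
])

```text
time: 21.98
tool_pos: [0.429, 0.2032, 0.1838]
tool_rot: [-0.004, 0.075, 0.997, -0.001]
contact_force: [0.3, 1.2, 0.3]
gripper_width: 0.647
grasp_force: 0.0
```

Run:
```python
from h import *
f=manip.grab_frame("wrist"); cv2.imwrite("pics/w9.png",f["img"])
for c in blobs(f,(8,85,100),(22,255,255),500): print("lid",c.mean(0).round(),rect(f,c,.022))
print(manip.state()["joint_pos"].round(2))
go(.430,.205,.042,81.3)
```

```text
lid [251. 438.] (array([599.5, 121.9]), array([29.6, 43.3]), 102.6)
lid [322. 211.] (array([427.3, 205.1]), array([106.2, 106.9]), 81.4)
[ 0.29 -0.27  2.02  0.    1.4  -1.14]
pos [0.4305 0.2037 0.1861] close dir 81.4 shift cm [ 0.02  0.15 14.41]
turn az 0.1
```

View pics/w9.png

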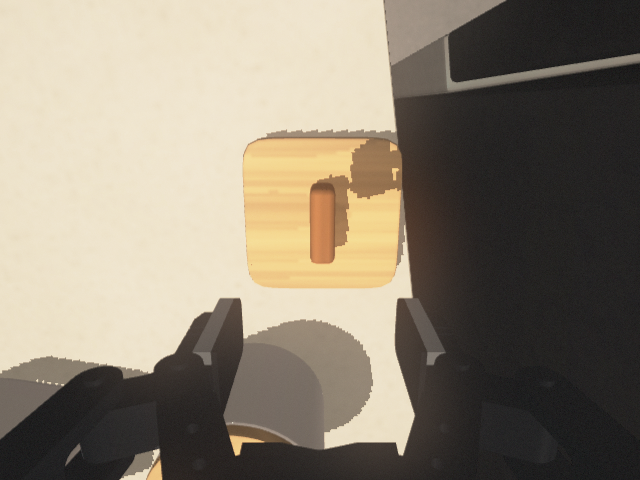

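The handle bar at (322,223) lies between the fingers, aligned.

Call:
move_arm([
  [0.15,0.15,3,0,0,0,0],
  [0,0,3.5,0,0,0,0],
  [0,0,3.5,0,0,0,0],
  [0,0,3,0,0,0,0],
  [0,0,1,0,0,0,0],
  [0,0,0.3,0,0,0,0],
  [0,0,0,0,0,0,-1],
  [0,0,0,0,0,0,-1],
  [0,0,0,0,0,0,-1],
  [0,0,0,0,0,0,-1],
  [0,0,0,0,0,0,-1],
  [0,0,0,0,0,0,-1],
  [0,0,0,0,0,0,-1],
])

```text
time: 23.12
tool_pos: [0.4325, 0.2063, 0.0472]
tool_rot: [0.003, 0.075, 0.997, 0.001]
contact_force: [-0.7, -0.1, 7.4]
gripper_width: 0.173
grasp_force: 61.4
```

Run:
```python
from h import *
f=manip.grab_frame("wrist")
for c in blobs(f,(8,85,100),(22,255,255),500): print("lid",c.mean(0).round(),rect(f,c,.022))
go(.593,-.058,.2,71.5)
```

```text
lid [318. 282.] (array([427.5, 206.9]), array([105.7, 106.9]), 171.6)
pos [0.4325 0.2063 0.0472] close dir 81.4 shift cm [-19.9  -23.7  -15.23]
turn az 9.9
```

Call:
move_arm([
  [0,0,-1.5,0,0,0,-1],
  [0,0,-3,0,0,0,-1],
  [0,0,-3,0,0,0,-1],
  [0,0,-3,0,0,0,-1],
  [0,0,-3,0,0,0,-1],
  [0,0,-2.7,0,0,0,-1],
  [-2.21,-2.63,0,0,0,0,-1],
  [-2.21,-2.63,0,0,0,0,-1],
  [-2.21,-2.63,0,0,0,0,-1],
  [-2.21,-2.63,0,0,0,0,-1],
  [-2.21,-2.63,0,0,0,0,-1],
  [-2.21,-2.63,0,0,0,0,-1],
  [-2.21,-2.63,0,0,0,0,-1],
  [-2.21,-2.63,0,0,0,0,-1],
  [-2.21,-2.63,0,0,0,0,-1],
  [0,0,0,0,0,4.95,-1],
  [0,0,0,0,0,4.95,-1],
  [0,0,0,0,0,0,-1],
  [0,0,0,0,0,0,-1],
])

```text
time: 24.75
tool_pos: [0.5912, -0.0582, 0.2064]
tool_rot: [-0.0, 0.16, 0.987, 0.0]
contact_force: [0.1, -0.9, -1.8]
gripper_width: 0.171
grasp_force: 60.4
```

Run:
```python
from h import *
f=manip.grab_frame("wrist"); s=manip.state(); zf=s["tool_pos"][2]-.0472+.022
for c in blobs(f,(8,85,100),(22,255,255),500): print("lid",c.mean(0).round(),rect(f,c,zf),rect(f,c,zf-.01))
g=manip.grab_frame("side"); h=manip.grab_frame("scene")
for n,q in(("side",g),("scene",h)):
    for c in blobs(q,(0,0,150),(180,40,255),300):
        R=rect(q,c,.096)
        if abs(R[0]-[593,-58]).max()<40: print(n,c.mean(0).round(),R)
cv2.imwrite("pics/s10.png",np.hstack([cv2.resize(g["img"][100:300,140:360],None,fx=1.7,fy=1.7),cv2.resize(f["img"],(453,340))]))
print(s["gripper_width"]); go(.593,-.058,.1332,71.5)
```

```text
lid [618. 435.] (array([691.5,  39.1]), array([25.1, 29.3]), 174.1) (array([703.1,  44.1]), array([26.8, 31.3]), 174.1)
lid [318. 387.] (array([623.6, -69.8]), array([26.6, 28.1]), 164.7) (array([630.6, -72.2]), array([28.4, 30. ]), 164.7)
lid [319. 254.] (array([576. , -53.4]), array([ 84.9, 105.8]), 71.6) (array([579.8, -54.7]), array([ 90.7, 113. ]), 71.6)
lid [605. 123.] (array([558.7,  50. ]), array([30.7, 71.5]), 174.1) (array([561.4,  55.7]), array([32.8, 76.3]), 174.1)
lid [165.  47.] (array([488.8, -75.8]), array([28. , 29.9]), 71.6) (array([486.7, -78.6]), array([29.9, 32. ]), 71.6)
0.17070897478820196
pos [ 0.5912 -0.0577  0.2064] close dir 71.6 shift cm [-0.18  0.03  7.32]
turn az 0.1
```

View pics/s10.png

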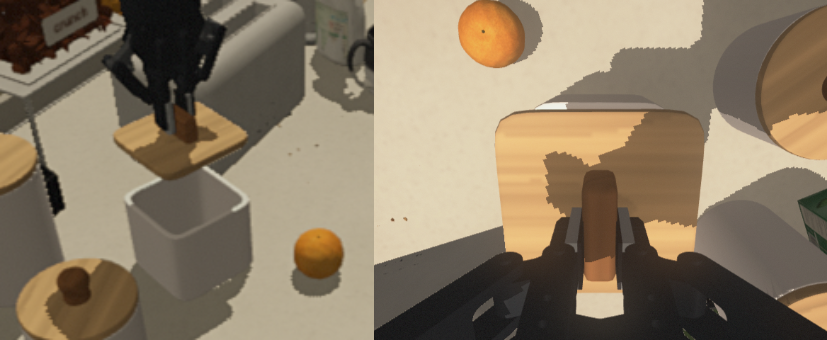

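The square lid hangs level in the grip above the square canister; in the wrist view its far edge is at row ~158, the near edge at row ~412, with the left and right edges at columns ~177 and ~460 (row 282).

Run:
```python
from h import *
f=manip.grab_frame("wrist"); s,M=tool(); zf=s["tool_pos"][2]-.0472+.022
i=f["img"]; hsv=cv2.cvtColor(i,cv2.COLOR_BGR2HSV)
def prof(v): return [tuple(int(k) for k in x) for x in v]
print("col 250",list(zip(range(148,166,2),prof(hsv[148:166:2,250]))));print("col 320 low",list(zip(range(400,424,3),prof(hsv[400:424:3,320]))))
for p in[(320,158),(320,412),(177,282),(460,282)]:
    P=cast(f,p,zf)[0]; print(p,((M.T@(P-s["tool_pos"]))*1000).round(1))
```

```text
col 250 [(148, (27, 12, 239)), (150, (33, 11, 240)), (152, (34, 9, 240)), (154, (23, 34, 171)), (156, (15, 96, 109)), (158, (15, 115, 189)), (160, (15, 119, 215)), (162, (16, 119, 221)), (164, (17, 117, 226))]
col 320 low [(400, (17, 121, 226)), (403, (16, 121, 225)), (406, (16, 122, 222)), (409, (16, 121, 219)), (412, (16, 120, 218)), (415, (19, 53, 221)), (418, (19, 51, 220)), (421, (19, 52, 220))]
(320, 158) [57.1  0.2 25.2]
(320, 412) [-47.7   0.3  25.2]
(177, 282) [ 10.9 -53.4  25.2]
(460, 282) [10.9 52.8 25.2]
```

Call:
move_arm([
  [-0.55,0,0,0,0,0,-1],
  [0,0,1.5,0,0,0,-1],
  [0,0,1.5,0,0,0,-1],
  [0,0,1.5,0,0,0,-1],
  [0,0,1,0,0,0,-1],
  [0,0,0,0,0,0,-1],
  [0,0,0,0,0,0,-1],
])

```text
time: 25.53
tool_pos: [0.5964, -0.0598, 0.1508]
tool_rot: [-0.001, 0.161, 0.987, 0.0]
contact_force: [-0.3, 0.2, -0.8]
gripper_width: 0.172
grasp_force: 60.4
```

Run:
```python
from h import *
g=manip.grab_frame("side"); h=manip.grab_frame("scene")
cv2.imwrite("pics/s11.png",np.hstack([cv2.resize(q,(400,400)) for q in(g["img"][170:290,190:310],h["img"][140:260,300:420])]))
go(.593,-.058,.1312,71.5)
```

```text
pos [ 0.5974 -0.06    0.1525] close dir 71.5 shift cm [0.49 0.05 2.13]
turn az 0.0
```

View pics/s11.png

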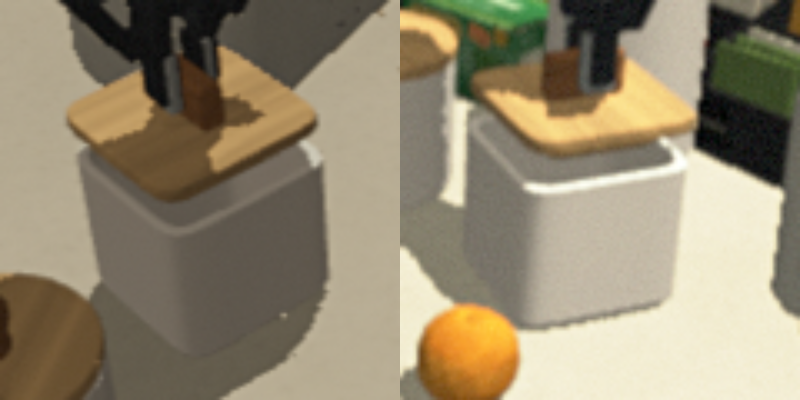

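Run:
```python
from h import *
rows=[];b=[]
for n,lp,cp in(("side",(248.05,205),(250.75,215)),("scene",(355.2,170),(353.25,182))):
    g=manip.grab_frame(n)
    L=cast(g,lp,.122)[0];C=cast(g,cp,.096)[0]
    r=g["R"][0,:2]; r=r/np.linalg.norm(r); ray=None
    # compare in image column: project expected lid centre & measured canister column
    X=lambda P:(lambda c:g["mtx"][0,0]*c[0]/c[2]+g["mtx"][0,2])(g["R"]@P+g["t"])
    dpx=lambda P:np.array([(X(P+e)-X(P))/.001 for e in np.eye(3)[:2]*.001])
    for nm,px,P in(("lid",lp[0],np.array([.5932,-.0586,.122])),("can",cp[0],np.array([.5925,-.058,.096]))):
        print(n,nm,"px",px,"expected",X(P).round(2)); rows.append((nm,dpx(P),px-X(P)))
for nm in("lid","can"):
    A=np.array([r[1] for r in rows if r[0]==nm]);y=[r[2] for r in rows if r[0]==nm]; print(nm,"correction mm",(np.linalg.solve(A,y)*1000).round(1))
for c in blobs(manip.grab_frame("side"),(8,85,60),(22,255,255),300):
    m=c.mean(0)
    if abs(m-[248,205]).max()<25: print(cv2.boundingRect(c))
go(.593,-.058,.1312)
```

```text
side lid px 248.05 expected 245.31
side can px 250.75 expected 246.85
scene lid px 355.2 expected 353.18
scene can px 353.25 expected 351.88
lid correction mm [-1.2 -6.9]
can correction mm [-3.5 -7.5]
(209, 182, 75, 48)
pos [ 0.5973 -0.0601  0.1526] close dir 71.5 shift cm [0.48 0.06 2.14]
```

The lid sits about 3 mm too far in +x relative to the canister; I'll shift it and lower gently.

Call:
move_arm([
  [0.25,-0.05,0,0,0,0,-1],
  [0,0,0.7,0,0,0,-1],
  [0,0,0.5,0,0,0,-1],
  [0,0,0.4,0,0,0,-1],
  [0,0,0.2,0,0,0,-1],
  [0,0,0,0,0,0,-1],
  [0,0,0,0,0,0,-1],
])

```text
time: 26.37
tool_pos: [0.5939, -0.0595, 0.1329]
tool_rot: [-0.0, 0.161, 0.987, 0.0]
contact_force: [-0.2, -0.6, -1.9]
gripper_width: 0.174
grasp_force: 60.3
```

Call:
move_arm([
  [0,0,0.1,0,0,0,-1],
  [0,0,0.1,0,0,0,-1],
  [0,0,0,0,0,0,-1],
  [0,0,0,0,0,0,-1],
])

```text
time: 26.7
tool_pos: [0.5942, -0.0596, 0.1315]
tool_rot: [0.0, 0.161, 0.987, -0.0]
contact_force: [-0.7, -0.7, -1.7]
gripper_width: 0.176
grasp_force: 60.3
```

Call:
move_arm([
  [0,0,0.1,0,0,0,-1],
  [0,0,0.1,0,0,0,-1],
  [0,0,0.05,0,0,0,-1],
  [0,0,0,0,0,0,-1],
  [0,0,0,0,0,0,-1],
])

```text
time: 27.12
tool_pos: [0.5947, -0.0597, 0.1312]
tool_rot: [0.001, 0.161, 0.987, -0.0]
contact_force: [-4.3, 1.3, 8.7]
gripper_width: 0.175
grasp_force: 61.7
```

Contact at exactly the expected seat height, so I'll release.

Call:
move_arm([
  [0,0,-0.1,0,0,0,-1],
  [0,0,0,0,0,0,-0.2],
  [0,0,0,0,0,0,-0.2],
  [0,0,0,0,0,0,-0.2],
  [0,0,-1.5,0,0,0,-0.2],
  [0,0,-2.5,0,0,0,-0.2],
  [0,0,-3,0,0,0,-0.2],
  [0,0,-3,0,0,0,-0.2],
  [0,0,-3,0,0,0,-0.2],
  [0,0,-3,0,0,0,-0.2],
  [0,0,0,0,0,0,-0.2],
  [0,0,0,0,0,0,-0.2],
])

```text
time: 28.12
tool_pos: [0.5952, -0.0598, 0.2926]
tool_rot: [0.003, 0.161, 0.987, -0.0]
contact_force: [0.3, 0.2, -0.9]
gripper_width: 0.401
grasp_force: 0.0
```

Run:
```python
from h import *
f=manip.grab_frame("wrist");g=manip.grab_frame("side"); h=manip.grab_frame("scene")
for c in blobs(f,(8,85,60),(22,255,255),1500): print("lid",c.mean(0).round(),rect(f,c,.106))
a=np.hstack([cv2.resize(g["img"][170:350,140:320],(400,400)),cv2.resize(h["img"][130:280,260:410],(400,400))])
cv2.imwrite("pics/s12.png",a)
for c in blobs(h,*ORANGE):
  if abs(c.mean(0)-[320,246]).max()<15: print("mandarin",c.mean(0))
for c in blobs(h,*RED):
  if abs(c.mean(0)-[379,348]).max()<15: print("fob",c.mean(0))
```

```text
lid [572. 356.] (array([780.2, 106.1]), array([100.4, 140.3]), 39.3)
lid [318. 196.] (array([590.6, -58.5]), array([106.5, 106.9]), 71.5)
lid [564. 103.] (array([581.5, 121.1]), array([107.7, 110.5]), 174.2)
lid [200.  53.] (array([ 470.2, -101.5]), array([45.5, 47.7]), 25.5)
mandarin [320.11764706 246.34117647]
fob [378.74626866 347.67164179]
```

View pics/s12.png

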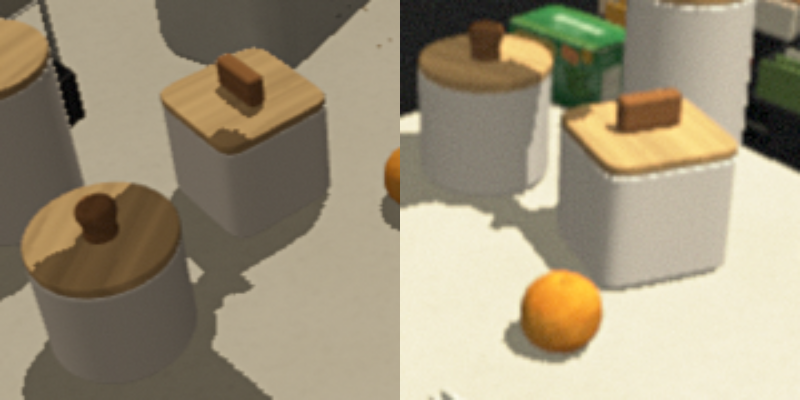

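Both lids lie flat and aligned on their rims, and the mandarin and keys have not moved. Handing in.

```bash
python3 -c "
from plant import manip
print(manip.job_done())"
```

```text
the job is handed in; nothing more can be done
None
```

The job is handed in, though the hand-in returned no verdict: both pegs are in the square canister and the pod is in the round one. Each canister is closed by its own lid, flat on the rim, and the mandarin and keys have not moved.

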